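# Clamp a mallet head with a capstan bench clamp

## Task

Set the loose wooden mallet head upright in the bench clamp's channel, lengthwise between the jaw and the stop, and let go of it. Then wind the clamp up by pushing the capstan's spokes round clockwise (seen from above), one after another, until the jaw holds the mallet head firmly against the stop with about 40 N and keeps holding it when you leave; feel for the tightening, do not crush the wood, do not force the spokes or shove the jaw itself, and leave the glue, tin and screwdriver alone.

Things in the scene. Friction and masses are not known exactly. Their poses are not given: they have to be found in the camera images.
- mallet_head: Loose block of pale wood, 90 long (own x) x 50 wide (own y) x 60 mm high, 0.15 to 0.31 kg, standing on the bench, a dark mortise mark on its top. Origin: centre of its underside. Both ends alike. The wood is crushed above 75 N of jaw force.
- clamp: Fixed bench clamp on a steel bed 380 x 100 mm, 20 mm thick. Origin: on the bench; x along the clamp from the capstan (-x) to the stop (+x), z up; the bed reaches from x = -185 to +195 mm. Grey gear housing 70 x 80 mm at x = -155 to -85, top 75 mm above the bench.
- channel (a point): Point on the bed's top face (20 mm above the bench), on the channel's midline, at x = 100 mm of the clamp; axes as the clamp's. Two low steel sides, 10 mm thick, reaching 9.5 mm above the bed, from x = 17 to 167 mm of the clamp, leave a channel 58 mm wide in which the mallet head stands.
- end_block (a point): Top centre of the grey end block (22 long x 90 wide, top 70 mm above the bench) at x = 183 mm of the clamp; axes as the clamp's. It carries the screwed-out stop, a wooden pad 48 mm wide, top 62 mm above the bench. The stop's pressing face stands at x between 141 and 157 mm of the clamp: set differently each time, not measured.
- jaw: Steel jaw, 22 thick x 50 wide, top 65 mm above the bench, sliding along the clamp's x. Origin: its front face, at the height of the bed's top; axes as the clamp's. It goes 12 mm towards the stop for each radian of the capstan, starts 0 to 10 mm ahead of the clamp's origin and can go to 74 mm ahead. It cannot be moved by hand.
- pad_centre (a point): Centre of the face of the jaw's sprung wooden pad when unloaded (48 wide x 40 mm high), 12 mm ahead (+x) of the jaw's origin and 22 mm above the bed. Under load the pad springs back 1 mm for each 12 N, at most 8 mm.
- capstan: Spoked capstan, upright shaft, at x = -120 mm, y = 0 of the clamp. Origin: on the axis, 75 mm above the bench, z up; turns with it. Hub 52 mm across, from 14 to 50 mm above the origin. Four level spokes, 12 mm thick, along its own +x, +y, -x, -y, 30 mm above the origin, black balls 24 mm across at their ends. Clockwise from above closes the jaw; 2.7 to 5 rad are needed.
- spoke_ball (a point): Centre of the ball on the spoke along the capstan's +x, 97 mm from the axis. Friction resists turning with 0.8 N m (11 N at 75 mm from the axis) and holds the capstan where it is left. Once the wood is pressed on the stop, each newton of jaw force adds 0.012 N m: 40 N adds 0.48 N m (6 N at 75 mm). Never push a spoke with over 40 N.
- glue: Bystander: white glue bottle, 54 mm across, 150 mm tall, standing beyond the mallet head. Origin: centre of its underside.
- tin: Bystander: grey tin, 70 mm across, 80 mm tall, standing beyond the clamp. Origin: centre of its underside.
- screwdriver: Bystander: screwdriver 200 mm long, lying on the bench beyond the clamp. Origin: under its middle.
Mind the look-alikes: they are no part of the job. What is shaped like the mallet_head but pink or turquoise is not meant.

How it is judged:
By the outcome, as a careful person would: the job done as asked, in the order asked, and still so for the second after the job is handed in, with the robot touching nothing.
It also fails if it takes over 72 s, if anything falls off the work surface, if the arm or the gripper's body presses on something with over 40 N, if the wrist force passes 120 N, or if a joint passes its speed limit or range.

## Robot

A 7-joint arm with a two-finger parallel gripper is mounted at the origin on the work surface. World frame = base frame: x ahead of the robot, y to its left, z up, the work surface at z = 0. Lengths are in m, angles in rad, forces in N, time in s.
With the tool pointing down it reaches from about 0.4 to 0.85 m from the base axis. Payload 10.4 kg.
Tool frame: the origin (TCP) lies midway between the tips of the shut fingers; the grasp point (between the pads) lies 19 mm behind it; z points along the fingers, y is the line along which they close (so a half turn about z gives the same grasp; the last joint's range is limited). The gripper opens to 85 mm and grips with 20 to 120 N. Pads are 22 mm wide; open, the fingers measure 114 mm over their backs; the gripper's body (76 mm by 85 mm) begins 54 mm behind the grasp point. The pads swing forward as they close: fully open they stand 13 mm farther back than shut.
Start: joints at [1.208, 0.332, -0.065, 1.46, 0.022, 1.35, -0.088], TCP at [0.208, -0.589, 0.231] pointing down, gripper open.
Joint ranges: [-2.6, 2.6], [-0.5, 2.12], [-1.47, 1.34], [0.16, 2.42], [-1.27, 4.41], [0.06, 2.06], [-2.6, 2.6]. Speed limits (rad/s): [2.22, 2.22, 2.79, 2.79, 3.14, 3.14, 3.14].

## Interface

Orientations are given as a rotation vector (axis times angle).
In Python, from rig import bot gives the robot as it stands.
- The arm moves only by the tool servo_tool, never from a script. Its argument "targets" is a list of rows, each an object of numbers: "tx", "ty", "tz": the shift along the tool's x, y, z in mm; "rx", "ry", "rz": the turn, a rotation vector about the tool's x, y, z in rad; "jaw": the finger opening in mm, from 0 to 85.4. A call has exactly 5 rows; each row is the pose to reach, as a shift and turn from the pose commanded when the call began, along the tool's axes at that moment; what a row does not reach only later rows make up. A row lasts 1/12 s, in which the tool goes at most 41.7 mm and 7.16 degrees, less where a joint would pass 70% of its speed; a pose out of reach is approached as far as the arm can. A call with a gripper value outside its range is refused whole. The fingers move at their own pace and stop on an object; "squeeze" is the grip in N (left out, the last holds). Time passes only in rows, so rows that repeat a pose let the fingers close, or fill a call up. It gives the time, the measured TCP pose, the force, the opening and the grip force at its end, in the units of the state.
- bot.read_state(): the state, without advancing time (a new reading comes with each control period).
- bot.snapshot(name): name is "side" or "top"; returns the picture (420x560x3 uint8, red, green, blue); there is no depth.
- bot.calibration(name): a dict with "K" (3x3 intrinsics, pixels), "k1" (the pictures are not rectified: a ray, as slopes to the right and down, at radius r is drawn at 1 + k1 r^2 times it, then the intrinsics apply), "T" (4x4, takes a point from camera to world coordinates). Camera axes: x right, y down, z forward; pixel columns grow to the right and rows downward; lengths in m; the calibration is good to about 2 mm. A picture is of the moment at which its call begins. calibration takes no time and is no camera call.
- bot.job_done(): hands the job in; it is judged then, once.
Trained networks look in the newest picture that a camera, given by its name, has taken for a name from the list of things; names that differ only in an ending like _2 or _b are one class to them, and where a whole thing is asked for, a point or a joint stands for the part that bears it (a point fixed in the world has none). Each returns a list of dicts, best first, with "p" (0 to 1); they miss things now and then, are a little off and sometimes report something else, mostly with a low value. They report only what shows in the picture. A call takes as long as a camera call. They do not tell look-alikes from the thing itself.
- bot.look_for(camera, query): "box" ([centre column, centre row, width, height] in pixels, round what is visible of it).
The state is a dict: "t": time; "joint_pos": joint angles; "qvel": joint speeds; "effort": joint torques, N m; "tcp_pos": TCP position; "tool_rot": TCP orientation; "wrist_force": force on the tool from outside, world axes, zero at the start; "torque": the same for the moment, N m; "grip_width": finger opening in m; "grip_force": force on a finger pad.
Only numpy, scipy, OpenCV 4.12 (cv2) and the standard library are available. Lean on these libraries where they do the work, as an engineer would, in place of code of your own. Each camera call takes 0.05 s, during which the arm holds its last target. There are 200 camera calls.

## Working session

There is one attempt and no reset: what is moved stays moved. The work goes in short steps, Python scripts to look and compute and a tool call to move; the robot and the scene stay as the last step left them, time stands still between calls to the robot, and variables do not carry over. Pictures are saved under pics/ and viewed, at most 10 in all, crops included, and the job is handed in when it is done.

Besides the shell and the picture viewer there is one more tool, called as name([rows], argument=value, ...), one row to a line, values as JSON. servo_tool: Moves the arm, as the interface text tells. Its arguments: {"type":"object","properties":{"targets":{"type":"array"},"squeeze":{"type":"number"}},"required":["targets"]}

```bash
ls; mkdir -p pics; python3 - <<'E'
from rig import bot
import cv2,numpy as np
for c in("side","top"):
    im=bot.snapshot(c); cv2.imwrite(f"pics/{c}0.png",im[:,:,::-1])
    k=bot.calibration(c); print(c,np.round(k["K"],1).tolist(),k["k1"],np.round(k["T"],3).tolist())
    for q in("mallet_head","clamp","capstan","spoke_ball","jaw","end_block"):
        print(q,[(round(d["p"],2),np.round(d["box"]).tolist()) for d in bot.look_for(c,q)[:4]])
s=bot.read_state();print(s["t"],s["tcp_pos"],s["tool_rot"],s["wrist_force"])
E
```

```text
pics
side [[413.2, 0.0, 284.3], [0.0, 413.2, 206.4], [0.0, 0.0, 1.0]] -0.10628600657939084 [[-0.731, -0.54, 0.417, 0.18], [-0.682, 0.567, -0.462, 0.504], [0.013, -0.622, -0.783, 0.737], [0.0, 0.0, 0.0, 1.0]]
mallet_head [(0.94, [274.0, 349.0, 56.0, 65.0]), (0.93, [216.0, 298.0, 58.0, 49.0]), (0.6, [176.0, 364.0, 65.0, 58.0])]
clamp [(0.63, [345.0, 158.0, 149.0, 139.0])]
capstan [(0.83, [378.0, 121.0, 89.0, 59.0])]
spoke_ball [(0.73, [375.0, 119.0, 87.0, 62.0]), (0.39, [345.0, 158.0, 38.0, 35.0])]
jaw [(0.93, [348.0, 158.0, 34.0, 33.0]), (0.29, [345.0, 159.0, 150.0, 141.0])]
end_block [(0.94, [340.0, 159.0, 147.0, 141.0])]
top [[396.8, 0.0, 282.5], [0.0, 396.8, 206.7], [0.0, 0.0, 1.0]] -0.11750608736170604 [[0.023, -0.997, 0.076, 0.492], [-1.0, -0.023, -0.003, 0.12], [0.005, -0.076, -0.997, 0.946], [0.0, 0.0, 0.0, 1.0]]
mallet_head [(0.98, [188.0, 294.0, 32.0, 43.0]), (0.87, [134.0, 251.0, 51.0, 32.0]), (0.72, [189.0, 234.0, 34.0, 44.0])]
clamp [(0.68, [383.0, 217.0, 195.0, 83.0]), (0.36, [182.0, 155.0, 32.0, 27.0])]
capstan [(0.79, [437.0, 216.0, 83.0, 80.0])]
spoke_ball [(0.92, [437.0, 217.0, 84.0, 82.0]), (0.46, [382.0, 216.0, 193.0, 84.0])]
jaw [(0.94, [392.0, 214.0, 40.0, 24.0]), (0.68, [437.0, 215.0, 79.0, 78.0])]
end_block [(0.89, [383.0, 214.0, 196.0, 86.0])]
0.7 [ 0.20835725 -0.58926493  0.23135226] [3.09625833e+00 5.31195645e-01 1.08774170e-04] [0.28458932 0.55183083 0.37917748]
```

View pics/top0.png

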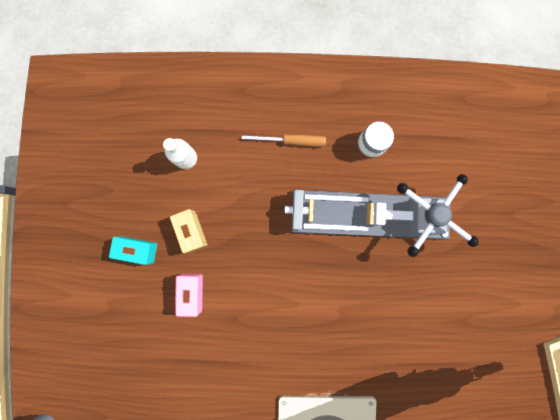

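View pics/side0.png

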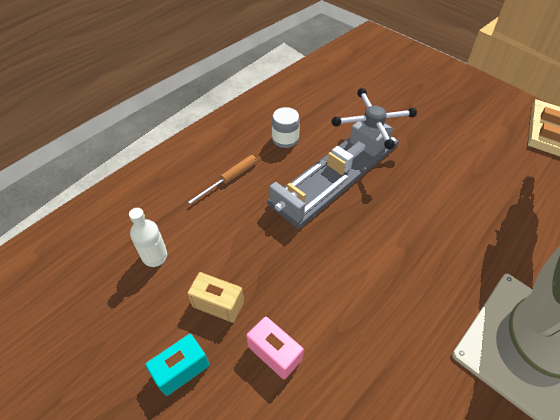

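Three block shapes show up. The pale one is at top (188,231) and side (216,297), the turquoise at top (133,251), and the pink at top (188,295). Only the pale wood one fits the description. The clamp lies at top (370,214), with its capstan on the right at (439,214) and the stop at (310,210). I'll confirm with enlarged crops.

```bash
cat > h.py <<'E'
from rig import bot
import cv2,numpy as np
from scipy.spatial.transform import Rotation as R
def cal(c):
    k=bot.calibration(c); return k["K"],k["k1"],np.array(k["T"])
def ray(c,uv):
    K,k1,T=cal(c)
    p=cv2.undistortPoints(np.array(uv,float).reshape(-1,1,2),K,np.array([k1,0,0,0,0.]))[:,0]
    return T[:3,3],np.c_[p,np.ones(len(p))]@T[:3,:3].T
def onz(c,uv,z):
    o,d=ray(c,uv); return o+d*((z-o[2])/d[:,2])[:,None]
def proj(c,P):
    K,k1,T=cal(c); Ti=np.linalg.inv(T)
    return cv2.projectPoints(np.array(P,float).reshape(-1,1,3),cv2.Rodrigues(Ti[:3,:3])[0],Ti[:3,3],K,np.array([k1,0,0,0,0.]))[0][:,0]
E
python3 - <<'E'
from h import *
t=cv2.imread("pics/top0.png")
a=cv2.resize(t[170:260,280:480],None,fx=4,fy=4,interpolation=cv2.INTER_CUBIC)
b=cv2.resize(t[200:265,155:225],(246,228),interpolation=cv2.INTER_CUBIC)
s=cv2.imread("pics/side0.png");c=cv2.resize(s[260:330,180:255],(246,230),interpolation=cv2.INTER_CUBIC)
o=np.zeros((600,800,3),np.uint8);o[:360]=a;o[360:588,:246]=b;o[360:590,260:506]=c
cv2.imwrite("pics/c1.png",o)
# block top face: fit by colour mask, coarse
hsv=cv2.cvtColor(t,cv2.COLOR_BGR2HSV)
m=((hsv[:,:,0]>12)&(hsv[:,:,0]<30)&(hsv[:,:,2]>190)).astype(np.uint8);m[:, :150]=0;m[:,225:]=0;m[:200]=0;m[270:]=0
m=cv2.morphologyEx(m,cv2.MORPH_CLOSE,np.ones((9,9)))
cs=max(cv2.findContours(m,0,2)[0],key=cv2.contourArea)
w=onz("top",cs[:,0],.06)[:,:2]
print(cv2.minAreaRect((w*1000).astype(np.float32)))
# black balls
m=(t.max(2)<45).astype(np.uint8);n,l,st,ce=cv2.connectedComponentsWithStats(m)
for i in range(1,n):
    if st[i,4]>40 and 390<ce[i,0]<490 and 160<ce[i,1]<270: print(ce[i],st[i,4],onz("top",ce[i:i+1],.105))
E
```

```text
((501.2012023925781, 327.6433410644531), (91.0460433959961, 59.21949768066406), 22.131744384765625)
[400.60465116 188.25581395] 43 [[ 0.60141693 -0.13725556  0.105     ]]
[411.11627907 251.04651163] 43 [[ 0.46666863 -0.16068617  0.105     ]]
```

View pics/c1.png

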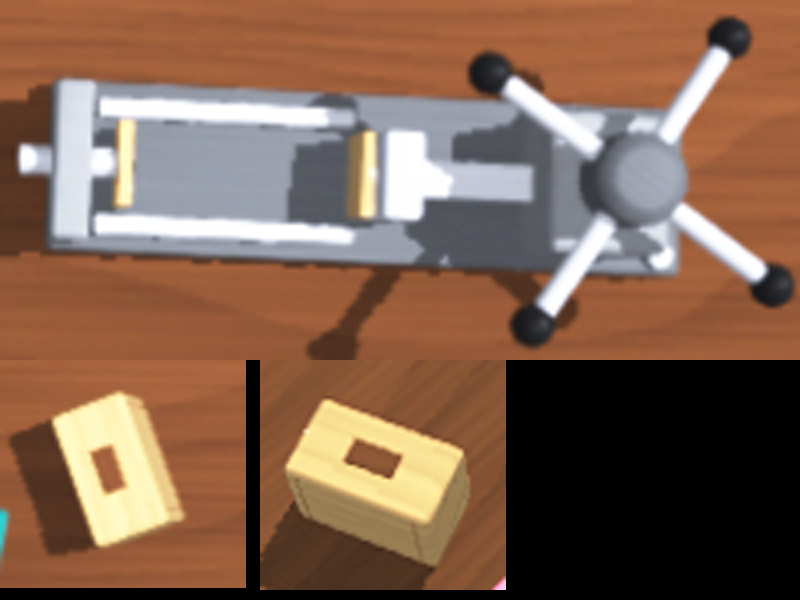

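The crop confirms it. The pale-wood block with the mortise mark, at top (186,231), is the mallet head. The clamp's stop pad is at crop (126,162), the jaw at (404,175), and the balls at (490,73), (729,37), (772,285) and (532,325).

```bash
python3 - <<'E'
from h import *
f=lambda L:[(280+(x+.5)/4-.5,170+(y+.5)/4-.5) for x,y in L]
b=onz("top",f([(490,73),(729,37),(772,285),(532,325)]),.105)
A=b.mean(0);print("axis",A,"hub",onz("top",f([(641,180)]),.125));print("r",np.linalg.norm(b-A,axis=1))
eb=onz("top",f([(57,80),(97,81),(93,237),(52,235)]),.07);E=eb.mean(0);print("end",E,eb[1]-eb[0],eb[1]-eb[2])
d=(E-A)[:2];print("len",np.linalg.norm(d));u=d/np.linalg.norm(d);v=np.array([-u[1],u[0]]);th=np.arctan2(u[1],u[0]);print("yaw",th)
O=(A[:2]+E[:2])/2-u*0.0315;print("O",O)
print("ballang rel clamp",np.degrees(np.arctan2((b-A)[:,1],(b-A)[:,0])-th)%360)
g=lambda n,L,z:print(n,[((p[:2]-O)@u*1e3,(p[:2]-O)@v*1e3) for p in onz("top",f(L),z)])
g("stop",[(134,122),(131,207)],.062);g("jaw front",[(387,132),(384,218)],.065);g("pad",[(350,132),(347,214)],.062)
g("sides",[(100,97),(100,116),(97,214),(97,235)],.0295)
p=onz("top",[(185.7,231.0)],.06);q=onz("side",[(214.5,289.8)],.06);print("mallet",p,q)
T=O+u*.1;print("channel",T)
for n,c in(("glue",0),("tin",0),):
    for cam in("top",):
        print(n,[(d["p"],onz(cam,[d["box"][:2]],.06)) for d in bot.look_for(cam,n)[:1]])
s=bot.read_state();M=R.from_rotvec(s["tool_rot"]).as_matrix();print(M.round(3).tolist(),s["t"])
E
```

```text
axis [ 0.54648557 -0.22008315  0.105     ] hub [[ 0.54493313 -0.21655589  0.125     ]]
r [0.09712604 0.09740145 0.09722488 0.09720805]
end [0.55358689 0.08172763 0.07      ] [-2.44375414e-05 -2.22569625e-02  0.00000000e+00] [ 0.08666842 -0.00055932  0.        ]
len 0.30189431277008083
yaw 1.5472716021102215
O [ 0.54929527 -0.10066904]
ballang rel clamp [326.24514401 236.17631776 146.13107153  56.11803279]
stop [(np.float64(149.82901182379044), np.float64(-22.306630129075035)), (np.float64(149.55653106105916), np.float64(25.355401728474735))]
jaw front [(np.float64(7.389338201342883), np.float64(-23.17242543778978)), (np.float64(7.666591184219663), np.float64(25.190752324643924))]
pad [(np.float64(27.768581955915206), np.float64(-22.46137894321457)), (np.float64(28.032861375671008), np.float64(23.753488692174102))]
sides [(np.float64(167.64964909171326), np.float64(-39.0833515641597)), (np.float64(167.18380794571448), np.float64(-27.998554622697366)), (np.float64(166.50132630318848), np.float64(28.929912857144014)), (np.float64(165.97865240920726), np.float64(41.04995425197308))]
mallet [[0.49912674 0.33278609 0.06      ]] [[0.50068715 0.33303597 0.06      ]]
channel [ 0.55164752 -0.00069671]
glue [(0.82, array([[0.67462958, 0.34811639, 0.06      ]]))]
tin []
[[0.943, 0.333, 0.0], [0.333, -0.943, -0.0], [-0.0, 0.0, -1.0]] 0.8
```

servo_tool([
  {"tx":30,"ty":-26,"jaw":85},
  {"tx":60,"ty":-52,"jaw":85},
  {"tx":90,"ty":-78,"jaw":85},
  {"tx":120,"ty":-104,"jaw":85},
  {"tx":150,"ty":-130,"jaw":85},
])

```text
$.targets[0]: bad value
```

servo_tool([
  {"tx":30,"ty":-26},
  {"tx":60,"ty":-52},
  {"tx":90,"ty":-78},
  {"tx":120,"ty":-104},
  {"tx":150,"ty":-130},
])

```text
$.targets[0]: bad value
```

servo_tool([
  {"tx":19,"ty":-34},
  {"tx":38,"ty":-68},
  {"tx":57,"ty":-102},
  {"tx":76,"ty":-136},
  {"tx":95,"ty":-170},
])

```text
$.targets[0]: bad value
```

servo_tool([
  {"tx":19,"ty":-34},
  {"tx":38,"ty":-68},
  {"tx":57,"ty":-102},
  {"tx":76,"ty":-136},
  {"tx":95,"ty":-170},
])

```text
$.targets[0]: bad value
```

servo_tool([
  {"tx":19,"ty":-34},
  {"tx":38,"ty":-68},
  {"tx":57,"ty":-102,"rz":-0.02},
  {"tx":76,"ty":-136,"rz":-0.045},
  {"tx":95,"ty":-170,"rz":-0.045},
])

```text
$.targets[0]: bad value
```

```bash
python3 - <<'E'
from h import *
s=bot.read_state();M=R.from_rotvec(s["tool_rot"]).as_matrix();print(s["t"],s["tcp_pos"],M.round(3).tolist(),np.round(s["joint_pos"],2),s["wrist_force"],s["grip_width"])
d=np.array([.5,.333,.024])-s["tcp_pos"];print(M.T@d*1000)
E
```

```text
0.8 [ 0.20832362 -0.5892877   0.2313796 ] [[0.943, 0.333, 0.0], [0.333, -0.943, -0.0], [-0.0, 0.0, -1.0]] [ 1.21  0.33 -0.06  1.46  0.02  1.35 -0.09] [-0.01044806 -0.69553688  0.92657417] 0.0852113464290414
[ 582.39762544 -772.36907103  207.25598741]
```

servo_tool([
  {"tx":30,"ty":-26,"tz":0,"rx":0,"ry":0,"rz":0,"jaw":85},
  {"tx":60,"ty":-52,"tz":0,"rx":0,"ry":0,"rz":0,"jaw":85},
  {"tx":90,"ty":-78,"tz":0,"rx":0,"ry":0,"rz":0,"jaw":85},
  {"tx":120,"ty":-104,"tz":0,"rx":0,"ry":0,"rz":0,"jaw":85},
  {"tx":150,"ty":-130,"tz":0,"rx":0,"ry":0,"rz":0,"jaw":85},
])

```text
t: 1.22
tcp_pos: [0.307, -0.415, 0.2315]
tool_rot: [3.096, 0.531, 0.0]
wrist_force: [0.3, 0.1, 0.4]
grip_width: 0.0853
grip_force: 0.0
```

servo_tool([
  {"tx":30,"ty":-26,"tz":0,"rx":0,"ry":0,"rz":0,"jaw":85},
  {"tx":60,"ty":-52,"tz":0,"rx":0,"ry":0,"rz":0,"jaw":85},
  {"tx":90,"ty":-78,"tz":0,"rx":0,"ry":0,"rz":0,"jaw":85},
  {"tx":120,"ty":-104,"tz":0,"rx":0,"ry":0,"rz":0,"jaw":85},
  {"tx":150,"ty":-130,"tz":0,"rx":0,"ry":0,"rz":0,"jaw":85},
])

```text
t: 1.63
tcp_pos: [0.4051, -0.2424, 0.2317]
tool_rot: [3.096, 0.531, 0.001]
wrist_force: [1.4, -0.1, -0.8]
grip_width: 0.0849
grip_force: 0.0
```

servo_tool([
  {"tx":19,"ty":-34,"tz":0,"rx":0,"ry":0,"rz":0,"jaw":85},
  {"tx":38,"ty":-68,"tz":0,"rx":0,"ry":0,"rz":0,"jaw":85},
  {"tx":57,"ty":-102,"tz":0,"rx":0,"ry":0,"rz":0,"jaw":85},
  {"tx":76,"ty":-136,"tz":0,"rx":0,"ry":0,"rz":0,"jaw":85},
  {"tx":95,"ty":-170,"tz":0,"rx":0,"ry":0,"rz":0,"jaw":85},
])

```text
t: 2.05
tcp_pos: [0.4374, -0.0503, 0.2316]
tool_rot: [3.096, 0.531, 0.001]
wrist_force: [1.0, -0.1, 0.2]
grip_width: 0.0853
grip_force: 0.0
```

servo_tool([
  {"tx":19,"ty":-34,"tz":0,"rx":0,"ry":0,"rz":0,"jaw":85},
  {"tx":38,"ty":-68,"tz":0,"rx":0,"ry":0,"rz":0,"jaw":85},
  {"tx":57,"ty":-102,"tz":0,"rx":0,"ry":0,"rz":0,"jaw":85},
  {"tx":76,"ty":-136,"tz":0,"rx":0,"ry":0,"rz":0,"jaw":85},
  {"tx":95,"ty":-170,"tz":0,"rx":0,"ry":0,"rz":0,"jaw":85},
])

```text
t: 2.47
tcp_pos: [0.4704, 0.1416, 0.2318]
tool_rot: [3.096, 0.53, 0.002]
wrist_force: [0.8, -0.7, 0.0]
grip_width: 0.0853
grip_force: 0.0
```

servo_tool([
  {"tx":19,"ty":-34,"tz":0,"rx":0,"ry":0,"rz":0,"jaw":85},
  {"tx":38,"ty":-68,"tz":0,"rx":0,"ry":0,"rz":0,"jaw":85},
  {"tx":57,"ty":-102,"tz":0,"rx":0,"ry":0,"rz":-0.02,"jaw":85},
  {"tx":76,"ty":-136,"tz":0,"rx":0,"ry":0,"rz":-0.045,"jaw":85},
  {"tx":95,"ty":-170,"tz":0,"rx":0,"ry":0,"rz":-0.045,"jaw":85},
])

```text
t: 2.88
tcp_pos: [0.5036, 0.3332, 0.2311]
tool_rot: [3.083, 0.601, 0.0]
wrist_force: [0.5, -0.6, 1.3]
grip_width: 0.0849
grip_force: 0.0
```

```bash
cat > st.py <<'E'
from h import *
import sys
def go(t):
    s=bot.read_state();M=R.from_rotvec(s["tool_rot"]).as_matrix();print(s["t"],s["tcp_pos"].round(4),"yawx",np.degrees(np.arctan2(M[1,0],M[0,0])).round(2),"tilt",M[2].round(3),np.round(s["joint_pos"],2),s["wrist_force"].round(1),s["grip_width"])
    if t: print((M.T@(np.array(t)-s["tcp_pos"])*1000).round(1))
if __name__=="__main__": go([float(a) for a in sys.argv[1:]])
E
python3 st.py .5 .333 .024
```

```text
2.8833 [0.5036 0.3332 0.2311] yawx 22.07 tilt [ 0.  0. -1.] [ 0.01  0.42 -0.88  1.48  0.32  1.39 -2.07] [ 0.5 -0.6  1.3] 0.08489321063186547
[ -3.5  -1.2 207.1]
```

servo_tool([
  {"tx":-3.5,"ty":-1,"tz":40,"rx":0,"ry":0,"rz":0,"jaw":85},
  {"tx":-3.5,"ty":-1,"tz":80,"rx":0,"ry":0,"rz":0,"jaw":85},
  {"tx":-3.5,"ty":-1,"tz":120,"rx":0,"ry":0,"rz":0,"jaw":85},
  {"tx":-3.5,"ty":-1,"tz":150,"rx":0,"ry":0,"rz":0,"jaw":85},
  {"tx":-3.5,"ty":-1,"tz":175,"rx":0,"ry":0,"rz":0,"jaw":85},
])

```text
t: 3.3
tcp_pos: [0.4988, 0.3305, 0.0535]
tool_rot: [3.083, 0.601, -0.003]
wrist_force: [0.8, -0.3, -0.0]
grip_width: 0.0847
grip_force: 0.0
```

servo_tool([
  {"tx":0,"ty":0,"tz":18,"rx":0,"ry":0,"rz":0,"jaw":85},
  {"tx":0,"ty":0,"tz":35,"rx":0,"ry":0,"rz":0,"jaw":85},
  {"tx":0,"ty":0,"tz":35,"rx":0,"ry":0,"rz":0,"jaw":40},
  {"tx":0,"ty":0,"tz":35,"rx":0,"ry":0,"rz":0,"jaw":40},
  {"tx":0,"ty":0,"tz":35,"rx":0,"ry":0,"rz":0,"jaw":40},
], squeeze=40)

```text
t: 3.72
tcp_pos: [0.5001, 0.3319, 0.0225]
tool_rot: [-3.083, -0.601, -0.002]
wrist_force: [0.2, -0.8, 2.3]
grip_width: 0.0511
grip_force: 0.7
```

servo_tool([
  {"tx":0,"ty":0,"tz":0,"rx":0,"ry":0,"rz":0,"jaw":40},
  {"tx":0,"ty":0,"tz":0,"rx":0,"ry":0,"rz":0,"jaw":40},
  {"tx":0,"ty":0,"tz":0,"rx":0,"ry":0,"rz":0,"jaw":40},
  {"tx":0,"ty":0,"tz":0,"rx":0,"ry":0,"rz":0,"jaw":40},
  {"tx":0,"ty":0,"tz":0,"rx":0,"ry":0,"rz":0,"jaw":40},
])

```text
t: 4.13
tcp_pos: [0.5003, 0.3319, 0.0227]
tool_rot: [-3.083, -0.6, -0.003]
wrist_force: [-0.8, -0.0, 7.1]
grip_width: 0.0498
grip_force: 43.8
```

servo_tool([
  {"tx":0,"ty":0,"tz":-10,"rx":0,"ry":0,"rz":0,"jaw":40},
  {"tx":0,"ty":0,"tz":-35,"rx":0,"ry":0,"rz":0,"jaw":40},
  {"tx":0,"ty":0,"tz":-65,"rx":0,"ry":0,"rz":0,"jaw":40},
  {"tx":0,"ty":0,"tz":-95,"rx":0,"ry":0,"rz":0,"jaw":40},
  {"tx":0,"ty":0,"tz":-110,"rx":0,"ry":0,"rz":0,"jaw":40},
])

```text
t: 4.55
tcp_pos: [0.5003, 0.3321, 0.1355]
tool_rot: [-3.083, -0.601, -0.005]
wrist_force: [0.3, 1.0, -1.6]
grip_width: 0.0493
grip_force: 42.9
```

servo_tool([
  {"tx":-8,"ty":33,"tz":0,"rx":0,"ry":0,"rz":-0.12,"jaw":40},
  {"tx":-16,"ty":66,"tz":0,"rx":0,"ry":0,"rz":-0.24,"jaw":40},
  {"tx":-24,"ty":99,"tz":0,"rx":0,"ry":0,"rz":-0.36,"jaw":40},
  {"tx":-32,"ty":132,"tz":0,"rx":0,"ry":0,"rz":-0.48,"jaw":40},
  {"tx":-40,"ty":165,"tz":0,"rx":0,"ry":0,"rz":-0.6,"jaw":40},
])

```text
t: 4.97
tcp_pos: [0.5243, 0.1615, 0.1319]
tool_rot: [2.763, 1.493, -0.0]
wrist_force: [1.5, 0.3, -2.6]
grip_width: 0.0497
grip_force: 42.9
```

servo_tool([
  {"tx":-25,"ty":22,"tz":0,"rx":0,"ry":0,"rz":-0.112,"jaw":40},
  {"tx":-50,"ty":45,"tz":0,"rx":0,"ry":0,"rz":-0.225,"jaw":40},
  {"tx":-75,"ty":67,"tz":0,"rx":0,"ry":0,"rz":-0.337,"jaw":40},
  {"tx":-100,"ty":90,"tz":0,"rx":0,"ry":0,"rz":-0.45,"jaw":40},
  {"tx":-123,"ty":112,"tz":0,"rx":0,"ry":0,"rz":-0.562,"jaw":40},
])

```text
t: 5.38
tcp_pos: [0.5495, -0.0036, 0.1319]
tool_rot: [2.242, 2.199, -0.001]
wrist_force: [0.2, -0.4, -2.5]
grip_width: 0.0494
grip_force: 42.9
```

```bash
python3 st.py .5507 -.0007 .043; python3 - <<'E'
from h import *
o=[]
for c,x,y in(("top",270,150),("side",220,90)):
    im=bot.snapshot(c)[:,:,::-1][y:y+150,x:x+200]; o.append(cv2.resize(im,(800,600) if 0 else (533,400)))
cv2.imwrite("pics/h1.png",np.vstack([cv2.resize(i,(400,300)) for i in o]))
E
```

```text
5.3833 [ 0.5495 -0.0036  0.1319] yawx 88.9 tilt [-0.001  0.    -1.   ] [ 0.77  0.44 -1.03  1.74  0.4   1.19 -0.39] [ 0.2 -0.4 -2.5] 0.04944906563883139
[ 3.   1.1 88.9]
```

View pics/h1.png

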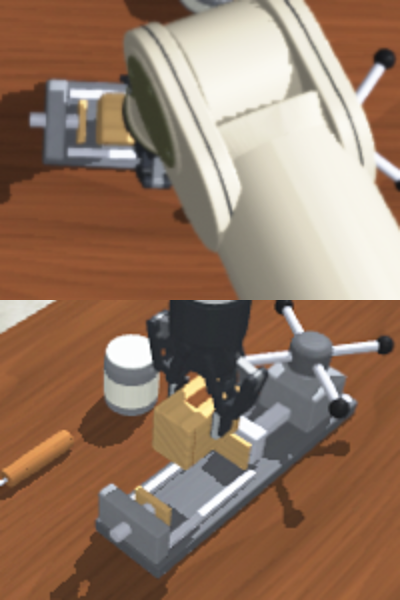

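The mallet head hangs lengthwise over the channel, between the stop pad at (82,120) and the jaw. I'm lowering it now.

servo_tool([
  {"tx":3,"ty":1,"tz":20,"rx":0,"ry":0,"rz":0,"jaw":40},
  {"tx":3,"ty":1,"tz":40,"rx":0,"ry":0,"rz":0,"jaw":40},
  {"tx":3,"ty":1,"tz":58,"rx":0,"ry":0,"rz":0,"jaw":40},
  {"tx":3,"ty":1,"tz":68,"rx":0,"ry":0,"rz":0,"jaw":40},
  {"tx":3,"ty":1,"tz":76,"rx":0,"ry":0,"rz":0,"jaw":40},
])

```text
t: 5.9
tcp_pos: [0.5504, 0.0018, 0.0547]
tool_rot: [-2.248, -2.194, 0.002]
wrist_force: [0.3, -0.2, -1.8]
grip_width: 0.0495
grip_force: 42.8
```

servo_tool([
  {"tx":0,"ty":0,"tz":3,"rx":0,"ry":0,"rz":0,"jaw":40},
  {"tx":0,"ty":0,"tz":6,"rx":0,"ry":0,"rz":0,"jaw":40},
  {"tx":0,"ty":0,"tz":9,"rx":0,"ry":0,"rz":0,"jaw":40},
  {"tx":0,"ty":0,"tz":11,"rx":0,"ry":0,"rz":0,"jaw":40},
  {"tx":0,"ty":0,"tz":11,"rx":0,"ry":0,"rz":0,"jaw":40},
])

```text
t: 6.32
tcp_pos: [0.551, 0.0018, 0.0444]
tool_rot: [2.248, 2.194, 0.0]
wrist_force: [0.4, -0.0, -1.6]
grip_width: 0.0495
grip_force: 42.8
```

```bash
python3 st.py .5507 -.0007 .043
```

```text
6.3167 [0.551  0.0018 0.0444] yawx 88.62 tilt [-0.  0. -1.] [ 0.69  0.55 -0.95  1.81  0.51  1.05 -0.48] [ 0.4 -0.  -1.6] 0.049542862515362704
[-2.5 -0.2  1.4]
```

servo_tool([
  {"tx":-1,"ty":0,"tz":1,"rx":0,"ry":0,"rz":0,"jaw":40},
  {"tx":-1,"ty":0,"tz":1.5,"rx":0,"ry":0,"rz":0,"jaw":40},
  {"tx":-1,"ty":0,"tz":2,"rx":0,"ry":0,"rz":0,"jaw":40},
  {"tx":-1,"ty":0,"tz":2.5,"rx":0,"ry":0,"rz":0,"jaw":40},
  {"tx":-1,"ty":0,"tz":2.5,"rx":0,"ry":0,"rz":0,"jaw":40},
])

```text
t: 6.73
tcp_pos: [0.551, 0.0006, 0.0427]
tool_rot: [2.248, 2.194, -0.001]
wrist_force: [-4.7, -1.7, 9.8]
grip_width: 0.0498
grip_force: 44.2
```

Contact: it rests on the bed. I'll release and rise.

servo_tool([
  {"tx":0,"ty":0,"tz":-0.5,"rx":0,"ry":0,"rz":0,"jaw":70},
  {"tx":0,"ty":0,"tz":-0.5,"rx":0,"ry":0,"rz":0,"jaw":70},
  {"tx":0,"ty":0,"tz":-0.5,"rx":0,"ry":0,"rz":0,"jaw":70},
  {"tx":0,"ty":0,"tz":-0.5,"rx":0,"ry":0,"rz":0,"jaw":70},
  {"tx":0,"ty":0,"tz":-0.5,"rx":0,"ry":0,"rz":0,"jaw":70},
])

```text
t: 7.15
tcp_pos: [0.5509, 0.0009, 0.0423]
tool_rot: [2.248, 2.195, 0.0]
wrist_force: [0.3, -0.2, -0.0]
grip_width: 0.0702
grip_force: 0.0
```

servo_tool([
  {"tx":0,"ty":0,"tz":-20,"rx":0,"ry":0,"rz":0,"jaw":70},
  {"tx":0,"ty":0,"tz":-55,"rx":0,"ry":0,"rz":0,"jaw":70},
  {"tx":0,"ty":0,"tz":-95,"rx":0,"ry":0,"rz":0,"jaw":70},
  {"tx":0,"ty":0,"tz":-135,"rx":0,"ry":0,"rz":0,"jaw":70},
  {"tx":0,"ty":0,"tz":-165,"rx":0,"ry":0,"rz":0,"jaw":70},
])

```text
t: 7.57
tcp_pos: [0.5513, 0.0014, 0.2105]
tool_rot: [2.246, 2.194, 0.002]
wrist_force: [1.2, -0.2, 0.2]
grip_width: 0.07
grip_force: 0.0
```

servo_tool([
  {"tx":0,"ty":-30,"tz":0,"rx":0,"ry":0,"rz":0,"jaw":0},
  {"tx":0,"ty":-65,"tz":0,"rx":0,"ry":0,"rz":0,"jaw":0},
  {"tx":0,"ty":-100,"tz":0,"rx":0,"ry":0,"rz":0,"jaw":0},
  {"tx":0,"ty":-120,"tz":0,"rx":0,"ry":0,"rz":0,"jaw":0},
  {"tx":0,"ty":-120,"tz":0,"rx":0,"ry":0,"rz":0,"jaw":0},
])

```text
t: 7.98
tcp_pos: [0.4277, 0.0039, 0.2074]
tool_rot: [2.243, 2.19, -0.009]
wrist_force: [0.5, 0.3, -0.6]
grip_width: 0.0093
grip_force: 0.0
```

```bash
python3 st.py .45 -.13 .2; python3 - <<'E'
from h import *
o=[]
for c,x,y in(("top",280,150),("side",250,70)):
    im=bot.snapshot(c)[:,:,::-1][y:y+150,x:x+200]; o.append(cv2.resize(im,(400,300)))
cv2.imwrite("pics/h2.png",np.vstack(o))
E
```

```text
7.9833 [0.4277 0.0039 0.2074] yawx 88.64 tilt [-0.009  0.    -1.   ] [ 1.14 -0.09 -1.17  1.93 -0.08  1.25 -0.03] [ 0.5  0.3 -0.6] 0.009321940732788853
[-133.2   25.4    8.6]
```

View pics/h2.png

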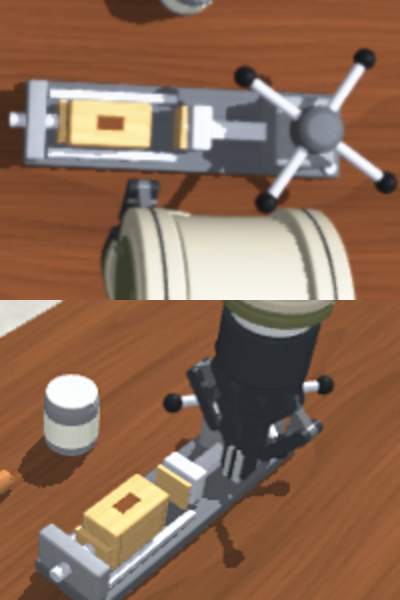

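The block stands in the channel (top crop (110,122)), just short of the stop, and the capstan is free. Next I go with shut fingers to behind the spoke at world angle 235°.

servo_tool([
  {"tx":-37,"ty":14,"tz":0,"rx":0,"ry":0,"rz":-0.12,"jaw":0},
  {"tx":-74,"ty":28,"tz":0,"rx":0,"ry":0,"rz":-0.24,"jaw":0},
  {"tx":-111,"ty":42,"tz":0,"rx":0,"ry":0,"rz":-0.36,"jaw":0},
  {"tx":-148,"ty":56,"tz":0,"rx":0,"ry":0,"rz":-0.48,"jaw":0},
  {"tx":-185,"ty":70,"tz":0,"rx":0,"ry":0,"rz":-0.6,"jaw":0},
])

```text
t: 8.5
tcp_pos: [0.4977, -0.185, 0.2058]
tool_rot: [-1.491, -2.763, -0.003]
wrist_force: [1.1, 0.5, 1.1]
grip_width: -0.0001
grip_force: 0.0
```

```bash
python3 st.py .5321 -.2930 .2
```

```text
8.5 [ 0.4977 -0.185   0.2058] yawx 123.31 tilt [ 0.002  0.001 -1.   ] [ 1.19  0.3  -1.07  1.7   0.27  1.3   0.65] [1.1 0.5 1.1] -0.0001051873707921213
[-109.1  -30.6    5.5]
```

servo_tool([
  {"tx":-30,"ty":-8,"tz":0,"rx":0,"ry":0,"rz":-0.1,"jaw":0},
  {"tx":-60,"ty":-16,"tz":0,"rx":0,"ry":0,"rz":-0.2,"jaw":0},
  {"tx":-90,"ty":-25,"tz":0,"rx":0,"ry":0,"rz":-0.3,"jaw":0},
  {"tx":-109,"ty":-31,"tz":0,"rx":0,"ry":0,"rz":-0.38,"jaw":0},
  {"tx":-109,"ty":-31,"tz":20,"rx":0,"ry":0,"rz":-0.38,"jaw":0},
])

```text
t: 8.92
tcp_pos: [0.5321, -0.2969, 0.187]
tool_rot: [0.952, 2.991, 0.003]
wrist_force: [-0.2, 0.1, -0.2]
grip_width: 0.0
grip_force: 0.0
```

```bash
python3 st.py .5321 -.2930 .088;python3 - <<'E'
from h import *
o=[]
for c,x,y in(("top",340,150),("side",290,50)):
    im=bot.snapshot(c)[:,:,::-1][y:y+150,x:x+200]; o.append(cv2.resize(im,(400,300)))
cv2.imwrite("pics/h3.png",np.vstack(o))
E
```

```text
8.9167 [ 0.5321 -0.2969  0.187 ] yawx 144.7 tilt [-0.002  0.003 -1.   ] [ 1.2   0.52 -1.03  1.53  0.45  1.35  1.08] [-0.2  0.1 -0.2] 4.1782664425937704e-05
[ 2.5  2.9 99. ]
```

View pics/h3.png

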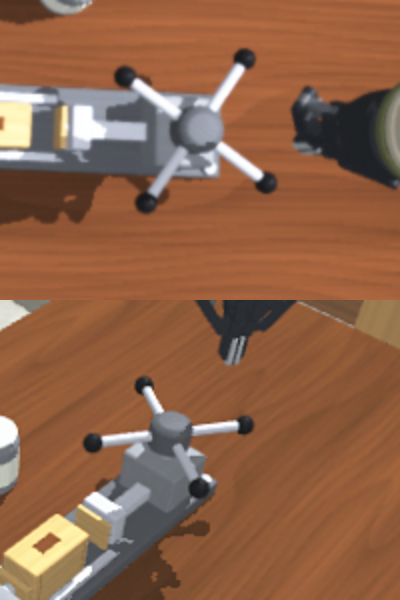

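servo_tool([
  {"tx":2,"ty":3,"tz":33,"rx":0,"ry":0,"rz":0,"jaw":0},
  {"tx":2,"ty":3,"tz":66,"rx":0,"ry":0,"rz":0,"jaw":0},
  {"tx":2,"ty":3,"tz":98,"rx":0,"ry":0,"rz":0,"jaw":0},
  {"tx":2,"ty":3,"tz":98,"rx":0,"ry":0,"rz":0,"jaw":0},
  {"tx":6,"ty":3,"tz":98,"rx":0,"ry":0,"rz":0,"jaw":0},
])

```text
t: 9.43
tcp_pos: [0.5267, -0.2843, 0.0885]
tool_rot: [-0.949, -2.992, -0.003]
wrist_force: [1.3, 0.2, 0.9]
grip_width: -0.0003
grip_force: 0.0
```

servo_tool([
  {"tx":2,"ty":0,"tz":0,"rx":0,"ry":0,"rz":0,"jaw":0},
  {"tx":4,"ty":0,"tz":0,"rx":0,"ry":0,"rz":0,"jaw":0},
  {"tx":6,"ty":0,"tz":0,"rx":0,"ry":0,"rz":0,"jaw":0},
  {"tx":8,"ty":0,"tz":0,"rx":0,"ry":0,"rz":0,"jaw":0},
  {"tx":9,"ty":0,"tz":0,"rx":0,"ry":0,"rz":0,"jaw":0},
])

```text
t: 9.85
tcp_pos: [0.5221, -0.2815, 0.0918]
tool_rot: [0.949, 2.986, -0.002]
wrist_force: [12.3, -4.8, -4.7]
grip_width: -0.0002
grip_force: 6.3
```

```bash
python3 st.py .5465 -.2201 .088
```

```text
9.85 [ 0.5221 -0.2815  0.0918] yawx 144.73 tilt [-0.008  0.001 -1.   ] [ 1.18  0.58 -0.99  1.67  0.52  1.17  1.01] [12.3 -4.8 -4.7] -0.000225429354259178
[15.5 64.2  3.8]
```

servo_tool([
  {"tx":5.5,"ty":-1.2,"tz":0,"rx":0,"ry":0,"rz":0.08,"jaw":0},
  {"tx":11,"ty":-2,"tz":0,"rx":0,"ry":0,"rz":0.16,"jaw":0},
  {"tx":16.5,"ty":-2.3,"tz":0,"rx":0,"ry":0,"rz":0.24,"jaw":0},
  {"tx":22,"ty":-2.2,"tz":0,"rx":0,"ry":0,"rz":0.32,"jaw":0},
  {"tx":27.5,"ty":-1.6,"tz":0,"rx":0,"ry":0,"rz":0.4,"jaw":0},
])

```text
t: 10.27
tcp_pos: [0.4993, -0.2672, 0.0921]
tool_rot: [1.528, 2.734, 0.001]
wrist_force: [10.9, -7.0, -2.8]
grip_width: -0.0001
grip_force: 6.1
```

```bash
cat > cp.py <<'E'
from h import *
A=np.array([.5465,-.2201])
s=bot.read_state();M=R.from_rotvec(s["tool_rot"]).as_matrix();p=s["tcp_pos"]
d=np.r_[A-p[:2],0];F=s["wrist_force"]
f=(M.T@F).round(1)
yx=np.degrees(np.arctan2(M[1,0],M[0,0]))
print("t",s["t"],"z",p[2].round(4),"axis in tool",(M.T@d*1e3)[:2].round(1),"yaw",yx.round(1),"F tool",f,"Tz",np.round(s["torque"],2),"axis torque",np.round(np.cross((p[:2]-A),F[:2]),2),"j",np.round(s["joint_pos"],2))
E
python3 cp.py
```

```text
t 10.2667 z 0.0921 axis in tool [15.4 64.9] yaw 121.6 F tool [-11.6   5.6   2.9] Tz [-1.62 -2.28 -0.15] axis torque 0.84 j [ 1.17  0.49 -0.94  1.75  0.44  1.12  0.64]cp.py:7: DeprecationWarning: Arrays of 2-dimensional vectors are deprecated. Use arrays of 3-dimensional vectors instead. (deprecated in NumPy 2.0)
  print("t",s["t"],"z",p[2].round(4),"axis in tool",(M.T@d*1e3)[:2].round(1),"yaw",yx.round(1),"F tool",f,"Tz",np.round(s["torque"],2),"axis torque",np.round(np.cross((p[:2]-A),F[:2]),2),"j",np.round(s["joint_pos"],2))
```

servo_tool([
  {"tx":5.5,"ty":-1.2,"tz":0,"rx":0,"ry":0,"rz":0.08,"jaw":0},
  {"tx":11,"ty":-2,"tz":0,"rx":0,"ry":0,"rz":0.16,"jaw":0},
  {"tx":16.5,"ty":-2.3,"tz":0,"rx":0,"ry":0,"rz":0.24,"jaw":0},
  {"tx":22,"ty":-2.2,"tz":0,"rx":0,"ry":0,"rz":0.32,"jaw":0},
  {"tx":27.5,"ty":-1.6,"tz":0,"rx":0,"ry":0,"rz":0.4,"jaw":0},
])

```text
t: 10.68
tcp_pos: [0.4832, -0.2459, 0.0924]
tool_rot: [2.042, 2.374, 0.002]
wrist_force: [10.6, -10.0, -0.6]
grip_width: 0.0
grip_force: 5.8
```

servo_tool([
  {"tx":5.5,"ty":-1.2,"tz":0,"rx":0,"ry":0,"rz":0.08,"jaw":0},
  {"tx":11,"ty":-2,"tz":0,"rx":0,"ry":0,"rz":0.16,"jaw":0},
  {"tx":16.5,"ty":-2.3,"tz":0,"rx":0,"ry":0,"rz":0.24,"jaw":0},
  {"tx":22,"ty":-2.2,"tz":0,"rx":0,"ry":0,"rz":0.32,"jaw":0},
  {"tx":27.5,"ty":-1.6,"tz":0,"rx":0,"ry":0,"rz":0.4,"jaw":0},
])

```text
t: 11.1
tcp_pos: [0.4765, -0.2198, 0.0923]
tool_rot: [2.474, 1.92, 0.002]
wrist_force: [5.3, -12.7, 2.4]
grip_width: -0.0001
grip_force: 5.6
```

```bash
python3 -W ignore cp.py
```

```text
t 11.1 z 0.0923 axis in tool [17.1 67.8] yaw 75.6 F tool [-11.    8.3  -2.2] Tz [-2.66 -1.08 -0.07] axis torque 0.89 j [ 1.07  0.35 -0.84  1.86  0.3   1.06 -0.14]
```

servo_tool([
  {"tx":5.5,"ty":0,"tz":0,"rx":0,"ry":0,"rz":0.08,"jaw":0},
  {"tx":11,"ty":0,"tz":0,"rx":0,"ry":0,"rz":0.16,"jaw":0},
  {"tx":16.5,"ty":0.5,"tz":0,"rx":0,"ry":0,"rz":0.24,"jaw":0},
  {"tx":22,"ty":1,"tz":0,"rx":0,"ry":0,"rz":0.32,"jaw":0},
  {"tx":27.5,"ty":2,"tz":0,"rx":0,"ry":0,"rz":0.4,"jaw":0},
])

```text
t: 11.52
tcp_pos: [0.4823, -0.193, 0.0915]
tool_rot: [2.811, 1.392, -0.004]
wrist_force: [-9.2, -8.8, 10.6]
grip_width: 0.0
grip_force: 6.1
```

servo_tool([
  {"tx":5.5,"ty":-0.8,"tz":0,"rx":0,"ry":0,"rz":0.08,"jaw":0},
  {"tx":11,"ty":-1.2,"tz":0,"rx":0,"ry":0,"rz":0.16,"jaw":0},
  {"tx":16.5,"ty":-1.2,"tz":0,"rx":0,"ry":0,"rz":0.24,"jaw":0},
  {"tx":22,"ty":-0.8,"tz":0,"rx":0,"ry":0,"rz":0.32,"jaw":0},
  {"tx":27.5,"ty":0,"tz":0,"rx":0,"ry":0,"rz":0.4,"jaw":0},
])

```text
t: 11.93
tcp_pos: [0.4982, -0.17, 0.091]
tool_rot: [3.032, 0.808, -0.004]
wrist_force: [-11.1, -5.9, 10.4]
grip_width: -0.0001
grip_force: 6.0
```

```bash
python3 -W ignore cp.py
```

```text
t 11.9333 z 0.091 axis in tool [16.9 67.5] yaw 29.8 F tool [-12.6  -0.4 -10.4] Tz [-1.17  2.09 -0.07] axis torque 0.84 j [ 0.87  0.33 -0.72  1.85  0.25  1.05 -1.  ]
```

servo_tool([
  {"tx":-7,"ty":0,"tz":0,"rx":0,"ry":0,"rz":0,"jaw":0},
  {"tx":-14,"ty":0,"tz":0,"rx":0,"ry":0,"rz":0,"jaw":0},
  {"tx":-14,"ty":0,"tz":-25,"rx":0,"ry":0,"rz":0,"jaw":0},
  {"tx":-14,"ty":0,"tz":-55,"rx":0,"ry":0,"rz":0,"jaw":0},
  {"tx":-14,"ty":0,"tz":-70,"rx":0,"ry":0,"rz":0,"jaw":0},
])

```text
t: 12.35
tcp_pos: [0.4877, -0.1752, 0.1626]
tool_rot: [3.03, 0.821, 0.004]
wrist_force: [0.6, -0.5, 0.1]
grip_width: 0.0002
grip_force: 0.0
```

servo_tool([
  {"tx":-8,"ty":20,"tz":0,"rx":0,"ry":0,"rz":-0.12,"jaw":0},
  {"tx":-16,"ty":40,"tz":0,"rx":0,"ry":0,"rz":-0.24,"jaw":0},
  {"tx":-24,"ty":60,"tz":0,"rx":0,"ry":0,"rz":-0.36,"jaw":0},
  {"tx":-32,"ty":80,"tz":0,"rx":0,"ry":0,"rz":-0.48,"jaw":0},
  {"tx":-38,"ty":98,"tz":0,"rx":0,"ry":0,"rz":-0.6,"jaw":0},
])

```text
t: 12.77
tcp_pos: [0.503, -0.2807, 0.16]
tool_rot: [2.649, 1.686, 0.0]
wrist_force: [0.5, -0.2, 0.5]
grip_width: -0.0
grip_force: 0.0
```

servo_tool([
  {"tx":0,"ty":0,"tz":0,"rx":0,"ry":0,"rz":-0.12,"jaw":0},
  {"tx":0,"ty":0,"tz":0,"rx":0,"ry":0,"rz":-0.24,"jaw":0},
  {"tx":0,"ty":0,"tz":0,"rx":0,"ry":0,"rz":-0.36,"jaw":0},
  {"tx":0,"ty":0,"tz":0,"rx":0,"ry":0,"rz":-0.48,"jaw":0},
  {"tx":0,"ty":0,"tz":0,"rx":0,"ry":0,"rz":-0.6,"jaw":0},
])

```text
t: 13.18
tcp_pos: [0.5031, -0.2791, 0.1599]
tool_rot: [2.032, 2.395, 0.0]
wrist_force: [0.1, -0.0, -0.8]
grip_width: 0.0001
grip_force: 0.0
```

servo_tool([
  {"tx":0,"ty":0,"tz":0,"rx":0,"ry":0,"rz":-0.12,"jaw":0},
  {"tx":0,"ty":0,"tz":0,"rx":0,"ry":0,"rz":-0.24,"jaw":0},
  {"tx":0,"ty":0,"tz":0,"rx":0,"ry":0,"rz":-0.36,"jaw":0},
  {"tx":0,"ty":0,"tz":0,"rx":0,"ry":0,"rz":-0.37,"jaw":0},
  {"tx":0,"ty":0,"tz":0,"rx":0,"ry":0,"rz":-0.37,"jaw":0},
])

```text
t: 13.6
tcp_pos: [0.5032, -0.2791, 0.1597]
tool_rot: [1.57, 2.721, 0.0]
wrist_force: [1.3, -0.1, 0.4]
grip_width: 0.0003
grip_force: 0.0
```

```bash
python3 -W ignore cp.py; python3 st.py .5026 -.2801 .088; python3 - <<'E'
from h import *
t=bot.snapshot("top")[:,:,::-1].copy();cv2.imwrite("pics/t4.png",t)
o=[cv2.resize(t[150:270,280:480],(700,420),interpolation=cv2.INTER_CUBIC)]
cv2.imwrite("pics/h4.png",np.vstack(o))
E
```

```text
t 13.6 z 0.1597 axis in tool [29.4 67. ] yaw 120.0 F tool [-0.7  1.1 -0.4] Tz [ 0.05 -0.03  0.04] axis torque 0.08 j [ 1.17  0.42 -0.93  1.65  0.36  1.25  0.69]
13.6 [ 0.5032 -0.2791  0.1597] yawx 120.03 tilt [-0.  0. -1.] [ 1.17  0.42 -0.93  1.65  0.36  1.25  0.69] [ 1.3 -0.1  0.4] 0.00031531788603423645
[-0.6 -1.1 71.7]
```

View pics/h4.png

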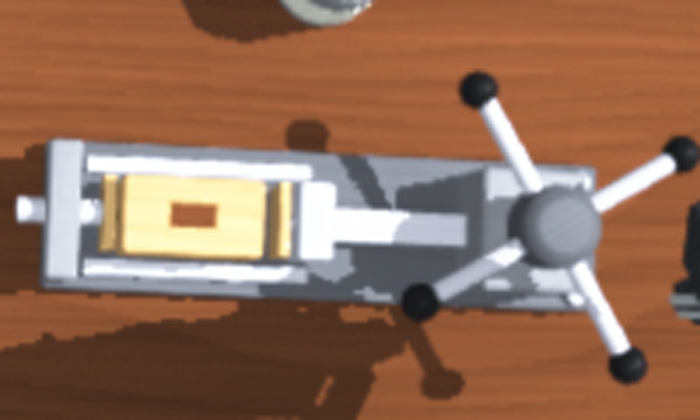

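The stroke worked. The jaw pad at crop (285,218) has come close to the block at (195,215), and the next spoke's ball is at (628,365). Starting the second stroke.

servo_tool([
  {"tx":0,"ty":-1,"tz":30,"rx":0,"ry":0,"rz":0,"jaw":0},
  {"tx":0,"ty":-1,"tz":60,"rx":0,"ry":0,"rz":0,"jaw":0},
  {"tx":0,"ty":-1,"tz":72,"rx":0,"ry":0,"rz":0,"jaw":0},
  {"tx":4,"ty":-1,"tz":72,"rx":0,"ry":0,"rz":0,"jaw":0},
  {"tx":8,"ty":-1,"tz":72,"rx":0,"ry":0,"rz":0,"jaw":0},
])

```text
t: 14.07
tcp_pos: [0.4987, -0.2718, 0.0878]
tool_rot: [-1.569, -2.721, -0.001]
wrist_force: [-0.6, -0.2, 1.4]
grip_width: 0.0001
grip_force: 0.0
```

servo_tool([
  {"tx":2,"ty":0,"tz":0,"rx":0,"ry":0,"rz":0,"jaw":0},
  {"tx":4,"ty":0,"tz":0,"rx":0,"ry":0,"rz":0,"jaw":0},
  {"tx":5,"ty":0,"tz":0,"rx":0,"ry":0,"rz":0,"jaw":0},
  {"tx":6,"ty":0,"tz":0,"rx":0,"ry":0,"rz":0,"jaw":0},
  {"tx":7,"ty":0,"tz":0,"rx":0,"ry":0,"rz":0,"jaw":0},
])

```text
t: 14.48
tcp_pos: [0.4968, -0.268, 0.0889]
tool_rot: [1.566, 2.717, -0.001]
wrist_force: [7.0, -6.9, -0.0]
grip_width: 0.0
grip_force: 5.2
```

servo_tool([
  {"tx":5.5,"ty":-1,"tz":0,"rx":0,"ry":0,"rz":0.08,"jaw":0},
  {"tx":11,"ty":-1.6,"tz":0,"rx":0,"ry":0,"rz":0.16,"jaw":0},
  {"tx":16.5,"ty":-1.8,"tz":0,"rx":0,"ry":0,"rz":0.24,"jaw":0},
  {"tx":22,"ty":-1.5,"tz":0,"rx":0,"ry":0,"rz":0.32,"jaw":0},
  {"tx":27.5,"ty":-0.8,"tz":0,"rx":0,"ry":0,"rz":0.4,"jaw":0},
])

```text
t: 14.9
tcp_pos: [0.4824, -0.2459, 0.0889]
tool_rot: [2.08, 2.345, 0.0]
wrist_force: [7.0, -10.2, -1.4]
grip_width: -0.0002
grip_force: 5.7
```

```bash
python3 -W ignore cp.py
```

```text
t 14.9 z 0.0889 axis in tool [18.  66.8] yaw 96.9 F tool [-10.9   5.7   1.5] Tz [-2.2  -1.54 -0.14] axis torque 0.83 j [ 1.1   0.4  -0.85  1.82  0.34  1.07  0.25]
```

servo_tool([
  {"tx":5.5,"ty":-1,"tz":0,"rx":0,"ry":0,"rz":0.08,"jaw":0},
  {"tx":11,"ty":-1.5,"tz":0,"rx":0,"ry":0,"rz":0.16,"jaw":0},
  {"tx":16.5,"ty":-1.6,"tz":0,"rx":0,"ry":0,"rz":0.24,"jaw":0},
  {"tx":22,"ty":-1.2,"tz":0,"rx":0,"ry":0,"rz":0.32,"jaw":0},
  {"tx":27.5,"ty":-0.4,"tz":0,"rx":0,"ry":0,"rz":0.4,"jaw":0},
])

```text
t: 15.32
tcp_pos: [0.4775, -0.2193, 0.0888]
tool_rot: [2.506, 1.885, -0.001]
wrist_force: [1.1, -12.2, 2.8]
grip_width: -0.0
grip_force: 5.8
```

```bash
python3 -W ignore cp.py
```

```text
t 15.3167 z 0.0888 axis in tool [18.3 66.6] yaw 73.9 F tool [-11.5   4.4  -2.8] Tz [-2.47 -0.2  -0.06] axis torque 0.84 j [ 1.03  0.35 -0.79  1.86  0.29  1.05 -0.16]
```

servo_tool([
  {"tx":2.7,"ty":-0.5,"tz":0,"rx":0,"ry":0,"rz":0.04,"jaw":0},
  {"tx":5.5,"ty":-1,"tz":0,"rx":0,"ry":0,"rz":0.08,"jaw":0},
  {"tx":8.2,"ty":-1.3,"tz":0,"rx":0,"ry":0,"rz":0.12,"jaw":0},
  {"tx":11,"ty":-1.5,"tz":0,"rx":0,"ry":0,"rz":0.16,"jaw":0},
  {"tx":13.8,"ty":-1.6,"tz":0,"rx":0,"ry":0,"rz":0.2,"jaw":0},
])

```text
t: 15.73
tcp_pos: [0.4791, -0.2056, 0.0887]
tool_rot: [2.681, 1.628, -0.003]
wrist_force: [-2.5, -11.3, 6.1]
grip_width: 0.0002
grip_force: 5.8
```

```bash
python3 -W ignore cp.py
```

```text
t 15.7333 z 0.0887 axis in tool [18.3 66.5] yaw 62.5 F tool [-11.2   3.   -6. ] Tz [-2.37  0.59  0.  ] axis torque 0.8 j [ 0.99  0.33 -0.77  1.87  0.27  1.05 -0.37]
```

servo_tool([
  {"tx":2.7,"ty":-0.5,"tz":0,"rx":0,"ry":0,"rz":0.04,"jaw":0},
  {"tx":5.5,"ty":-1,"tz":0,"rx":0,"ry":0,"rz":0.08,"jaw":0},
  {"tx":8.2,"ty":-1.3,"tz":0,"rx":0,"ry":0,"rz":0.12,"jaw":0},
  {"tx":11,"ty":-1.5,"tz":0,"rx":0,"ry":0,"rz":0.16,"jaw":0},
  {"tx":13.8,"ty":-1.6,"tz":0,"rx":0,"ry":0,"rz":0.2,"jaw":0},
])

```text
t: 16.15
tcp_pos: [0.4834, -0.1924, 0.0885]
tool_rot: [2.831, 1.353, -0.004]
wrist_force: [-6.6, -11.6, 9.8]
grip_width: 0.0001
grip_force: 6.0
```

```bash
python3 -W ignore cp.py
```

```text
t 16.15 z 0.0885 axis in tool [18.1 66.5] yaw 51.1 F tool [-13.2   2.2  -9.7] Tz [-2.04  1.25 -0.02] axis torque 0.91 j [ 0.94  0.32 -0.74  1.87  0.26  1.04 -0.59]
```

servo_tool([
  {"tx":1.4,"ty":-0.3,"tz":0,"rx":0,"ry":0,"rz":0.02,"jaw":0},
  {"tx":2.7,"ty":-0.5,"tz":0,"rx":0,"ry":0,"rz":0.04,"jaw":0},
  {"tx":4.1,"ty":-0.7,"tz":0,"rx":0,"ry":0,"rz":0.06,"jaw":0},
  {"tx":5.5,"ty":-0.9,"tz":0,"rx":0,"ry":0,"rz":0.08,"jaw":0},
  {"tx":6.8,"ty":-1,"tz":0,"rx":0,"ry":0,"rz":0.1,"jaw":0},
])

```text
t: 16.57
tcp_pos: [0.4865, -0.1861, 0.0885]
tool_rot: [2.895, 1.212, -0.004]
wrist_force: [-6.6, -7.8, 8.9]
grip_width: 0.0
grip_force: 6.0
```

```bash
python3 -W ignore cp.py
```

```text
t 16.5667 z 0.0885 axis in tool [17.9 66.6] yaw 45.4 F tool [-10.2   0.8  -8.9] Tz [-1.71  1.55  0.  ] axis torque 0.69 j [ 0.91  0.32 -0.73  1.87  0.25  1.04 -0.7 ]
```

servo_tool([
  {"tx":1.4,"ty":-0.3,"tz":0,"rx":0,"ry":0,"rz":0.02,"jaw":0},
  {"tx":2.7,"ty":-0.5,"tz":0,"rx":0,"ry":0,"rz":0.04,"jaw":0},
  {"tx":4.1,"ty":-0.7,"tz":0,"rx":0,"ry":0,"rz":0.06,"jaw":0},
  {"tx":5.5,"ty":-0.9,"tz":0,"rx":0,"ry":0,"rz":0.08,"jaw":0},
  {"tx":6.8,"ty":-1,"tz":0,"rx":0,"ry":0,"rz":0.1,"jaw":0},
])

```text
t: 16.98
tcp_pos: [0.4901, -0.1804, 0.0882]
tool_rot: [2.952, 1.066, -0.005]
wrist_force: [-9.7, -7.6, 11.3]
grip_width: -0.0001
grip_force: 6.5
```

```bash
cat > cq.py <<'E'
from h import *
A=np.array([.5465,-.2201]);T=[];Y=[];C=[]
for i in range(5):
    s=bot.read_state();M=R.from_rotvec(s["tool_rot"]).as_matrix();p=s["tcp_pos"];F=s["wrist_force"]
    d=np.r_[A-p[:2],0];T.append(-d[0]*F[1]+d[1]*F[0]);C.append((M.T@d*1e3)[:2]);Y.append(np.degrees(np.arctan2(M[1,0],M[0,0])))
    if i<4: im=bot.snapshot("top")
cv2.imwrite("pics/last.png",im[:,:,::-1])
print("t",s["t"],"torque",np.round(T,2),np.mean(T).round(3),"c",np.mean(C,0).round(2),"yaw",np.mean(Y).round(2),"spoke",np.degrees(np.arctan2(*(p[:2]-A)[::-1])).round(2))
E
python3 cq.py
```

```text
t 17.1833 torque [0.81 0.9  0.8  0.77 0.77] 0.809 c [17.81 66.64] yaw 39.72 spoke 144.62
```

servo_tool([
  {"tx":1.4,"ty":-0.3,"tz":0,"rx":0,"ry":0,"rz":0.02,"jaw":0},
  {"tx":2.7,"ty":-0.5,"tz":0,"rx":0,"ry":0,"rz":0.04,"jaw":0},
  {"tx":4.1,"ty":-0.7,"tz":0,"rx":0,"ry":0,"rz":0.06,"jaw":0},
  {"tx":5.5,"ty":-0.9,"tz":0,"rx":0,"ry":0,"rz":0.08,"jaw":0},
  {"tx":6.8,"ty":-1,"tz":0,"rx":0,"ry":0,"rz":0.1,"jaw":0},
])

```text
t: 17.6
tcp_pos: [0.494, -0.1752, 0.0881]
tool_rot: [3.002, 0.917, -0.007]
wrist_force: [-13.4, -7.3, 12.9]
grip_width: 0.0002
grip_force: 7.6
```

```bash
python3 cq.py
```

```text
t 17.8 torque [0.99 0.96 0.9  0.94 0.83] 0.924 c [18.26 66.6 ] yaw 33.98 spoke 139.3
```

servo_tool([
  {"tx":1.4,"ty":-0.3,"tz":0,"rx":0,"ry":0,"rz":0.02,"jaw":0},
  {"tx":2.7,"ty":-0.5,"tz":0,"rx":0,"ry":0,"rz":0.04,"jaw":0},
  {"tx":4.1,"ty":-0.7,"tz":0,"rx":0,"ry":0,"rz":0.06,"jaw":0},
  {"tx":5.5,"ty":-0.9,"tz":0,"rx":0,"ry":0,"rz":0.08,"jaw":0},
  {"tx":6.8,"ty":-1,"tz":0,"rx":0,"ry":0,"rz":0.1,"jaw":0},
])

```text
t: 18.22
tcp_pos: [0.4984, -0.1704, 0.0878]
tool_rot: [3.045, 0.766, -0.009]
wrist_force: [-16.6, -6.7, 15.0]
grip_width: -0.0001
grip_force: 8.8
```

```bash
python3 cq.py
```

```text
t 18.4167 torque [1.15 1.09 1.05 1.1  1.09] 1.097 c [18.68 66.56] yaw 28.25 spoke 133.9
```

servo_tool([
  {"tx":1.6,"ty":-0.3,"tz":0,"rx":0,"ry":0,"rz":0.024,"jaw":0},
  {"tx":3.2,"ty":-0.6,"tz":0,"rx":0,"ry":0,"rz":0.047,"jaw":0},
  {"tx":4.8,"ty":-0.8,"tz":0,"rx":0,"ry":0,"rz":0.07,"jaw":0},
  {"tx":6.4,"ty":-1,"tz":0,"rx":0,"ry":0,"rz":0.094,"jaw":0},
  {"tx":7.8,"ty":-1.1,"tz":0,"rx":0,"ry":0,"rz":0.115,"jaw":0},
])

```text
t: 18.83
tcp_pos: [0.504, -0.1654, 0.0876]
tool_rot: [3.084, 0.59, -0.011]
wrist_force: [-19.2, -5.6, 16.9]
grip_width: 0.0002
grip_force: 10.1
```

```bash
python3 cq.py
```

```text
t 19.0333 torque [1.29 1.29 1.28 1.2  1.17] 1.246 c [19.09 66.53] yaw 21.67 spoke 127.68
```

Torque and angle both put the jaw force at about 38 N, so I'm backing off and leaving.

servo_tool([
  {"tx":-7,"ty":0,"tz":0,"rx":0,"ry":0,"rz":0,"jaw":0},
  {"tx":-16,"ty":0,"tz":0,"rx":0,"ry":0,"rz":0,"jaw":0},
  {"tx":-16,"ty":0,"tz":-25,"rx":0,"ry":0,"rz":0,"jaw":0},
  {"tx":-16,"ty":0,"tz":-60,"rx":0,"ry":0,"rz":0,"jaw":0},
  {"tx":-16,"ty":0,"tz":-100,"rx":0,"ry":0,"rz":0,"jaw":0},
])

```text
t: 19.45
tcp_pos: [0.491, -0.1685, 0.1873]
tool_rot: [-3.082, -0.596, 0.003]
wrist_force: [1.2, -1.3, 0.8]
grip_width: -0.0
grip_force: 0.0
```

servo_tool([
  {"tx":-15,"ty":15,"tz":-10,"rx":0,"ry":0,"rz":0,"jaw":0},
  {"tx":-30,"ty":40,"tz":-20,"rx":0,"ry":0,"rz":0,"jaw":0},
  {"tx":-40,"ty":70,"tz":-20,"rx":0,"ry":0,"rz":0,"jaw":0},
  {"tx":-40,"ty":100,"tz":-20,"rx":0,"ry":0,"rz":0,"jaw":0},
  {"tx":-40,"ty":100,"tz":-20,"rx":0,"ry":0,"rz":0,"jaw":0},
])

```text
t: 19.87
tcp_pos: [0.4918, -0.2829, 0.2071]
tool_rot: [3.085, 0.585, 0.0]
wrist_force: [-1.5, -0.4, -0.9]
grip_width: -0.0
grip_force: 0.0
```

```bash
python3 st.py; python3 - <<'E'
from h import *
t=bot.snapshot("top")[:,:,::-1]
cv2.imwrite("pics/h5.png",cv2.resize(t[150:270,280:480],(700,420),interpolation=cv2.INTER_CUBIC))
E
```

```text
19.8667 [ 0.4918 -0.2829  0.2071] yawx 21.48 tilt [-0.     0.002 -1.   ] [ 0.96  0.28 -0.62  1.63  0.17  1.29 -0.88] [-1.5 -0.4 -0.9] -2.793338643219485e-05
```

View pics/h5.png

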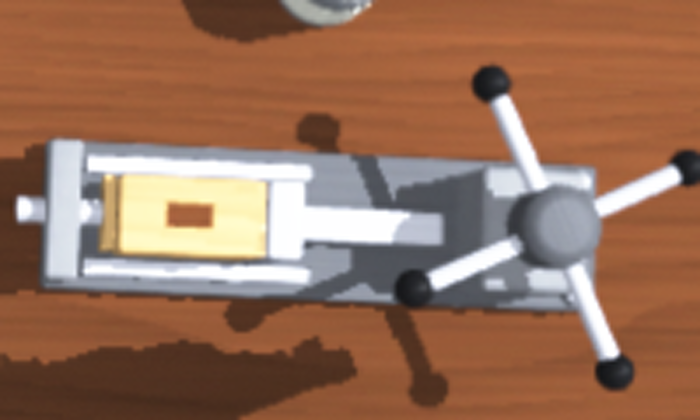

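The block is held between the jaw at crop (290,218) and the stop at (110,215), and the robot is clear. Handing in.

```bash
python3 -c "
from rig import bot
print(bot.job_done())"
```

```text
the job is handed in; nothing more can be done
None
```

The mallet head stands upright in the channel, clamped against the stop at an estimated 36–39 N (from spoke torque and capstan angle) with the arm clear; the job is handed in at about 20 s, and no verdict came back.

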